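Hang the coil tester in its cabinet

TASK

Put the yellow hand-held coil tester away. Lift it by its wire bail out of the charging dock, stand it on the black rubber mat and let go; then take it by its handle, reach through the narrow opening of the blue-fronted cabinet and hang it by the bail on the hook inside, with the handle left sticking out of the opening. Do not touch the cabinet itself with the tester or the robot, and do not disturb the glue bottle or the bobbin.

Things in the scene. Friction and masses are not known exactly. Their poses are not given: they have to be found in the camera images.
- tester_bail (a point): Middle of the top bar of the steel wire bail on the hand-held coil tester, 90 mm above the tester's underside and over its centre of mass (it hangs level). Axes: x from handle to head, y across, z up. 8 mm round bar; legs at y = -22 and +22 mm; the top bar runs across y and rises 4 mm to its middle. Free window below it: 36 mm wide, 42 mm high, down to the head's top. Overall height 94 mm.
- tester_handle (a point): The place to hold the tester's black handle, 135 mm behind the bail (tester x = -135 mm) and 22 mm above the underside. Handle 22 mm wide (y), 26 mm high; the black part runs from tester x = -155 to -45 mm. Axes as the tester's. It does not reach down to the surface on which the tester stands.
- tester_head (a point): Centre of the tester's yellow head, a block 60 x 52 x 44 mm (x, y, z), 10 mm ahead of the bail, half-way up: its flat underside is 22 mm below this point, and the tester stands stably on it. Whole tester 195 mm long, 0.2 kg. At the start it lies level in the dock, underside 6 mm above the table, bail up.
- dock: Charging dock, fixed: black plate 225 x 86 x 6 mm with two grey cheeks 45 mm high, 29 mm apart (x = -155 to -35 mm), close beside the tester's handle, which cannot be gripped there; rims 17 mm high beside the head. Lift the tester straight up 45 mm or more to free it. Origin on the table under the bail's place, axes as the docked tester's.
- mat: Flat black rubber mat, fixed, 240 mm (x) by 170 mm (y), 2 mm thick. Origin in the middle of its underside, z up.
- cabinet: Small fixed steel cabinet, 170 deep (x), 190 wide (y), 230 mm high, grey, blue front, clear roof pane. Origin on the table under the middle of the front face; x points into it, y to its left, z up. The front (x = 0 to 12 mm) has one opening, no door: y = -50 to +50 mm, z = 36 to 196 mm. Empty inside but for the hook; back wall at x = 164 mm.
- shell: All of the cabinet that must not be touched: front, sides, back, floor and roof, without the hook. Same origin and axes as the cabinet.
- hook: Yellow hook in the cabinet, fixed, an 8 mm round bar in the plane y = 0 coming forward from the back wall. Cabinet's origin and axes. Valley for the bail at x = 45 to 55 mm, bar's underside there z = 138 mm; behind it the bar climbs 12 mm by x = 66 mm, then 6 mm more to the back wall; in front it turns up to a tip with top at x = 36, z = 160 mm (foremost x = 32 mm).
- hook_seat (a point): Top of the hook's bar in the middle of its valley, 50 mm behind the cabinet's front face and 146 mm above the table. Axes as the cabinet's. Hung up, the middle of the bail's axis lies about 4 mm above this point.
- glue_mid (a point): White glue bottle with a red spout standing upright, loose, 38 mm across and 109 mm high, a bystander; point at half its height.
- bobbin_mid (a point): Wire bobbin standing upright, loose, 65 mm across and 63 mm high, a bystander; point at half its height.

How it is judged:
By the outcome, as a careful person would: the job done as asked, in the order asked, and still so for the second after the job is handed in, with the robot touching nothing.
It also fails if it takes over 72 s, if anything falls off the work surface, if the arm or the gripper's body presses on something with over 40 N, if the wrist force passes 120 N, or if a joint passes its speed limit or range.

ROBOT

A 6-joint arm with a two-finger parallel gripper is mounted at the origin on a cart in front of the work surface, level with it; the furniture and walls round the work are solid. World frame = base frame: x ahead of the robot, y to its left, z up, the work surface at z = 0. Lengths are in m, angles in rad, forces in N, time in s.
With the tool pointing down it reaches from about 0.4 to 0.925 m from the base axis. Payload 12.5 kg.
Tool frame: the origin (TCP) lies where the fingers leave the gripper's body, on its centre line; the fingertips stand 78 mm ahead of it and the grasp point (between the pads) lies 59 mm ahead of it; z points along the fingers, y is the line along which they close (so a half turn about z gives the same grasp; the last joint's range is limited). The gripper opens to 95 mm and grips with 3 to 60 N. Pads are 20 mm wide; open, the fingers measure 119 mm over their backs; the gripper's body (75 mm by 180 mm) begins 59 mm behind the grasp point.
Start: joints at [1.017, 0.491, 1.559, -0, 1.092, -0.106], TCP at [0.271, 0.563, 0.292] pointing down, gripper open.
Joint ranges: [-3.1, 3.1], [-0.84, 2.19], [0.05, 2.79], [-1.13, 4.28], [0.06, 2.93], [-2.69, 2.69]. Speed limits (rad/s): [2.22, 2.22, 2.79, 3.14, 3.14, 3.14].

INTERFACE

Orientations are given as a unit quaternion [w, x, y, z].
In Python, from bench import readout, grab_frame, get_calibration, ctrl gives the robot as it stands.
- The arm moves only by the tool apply_moves, never from a script. Its argument "steps" is a list of rows, each a list of 4 numbers: the shift along the tool's x, y, z in units of 30 mm (1.0 is 30 mm), then the turn about the tool's z in degrees. In form: [[dx, dy, dz, turn], ...]. A call has 1 to 12 rows; each row shifts and turns the commanded pose from where the row before left it, along the tool's axes as they then stand; what a row does not reach is not made up. A row lasts 1/12 s, in which the tool goes at most 41.7 mm and 7.16 degrees, less where a joint would pass 70% of its speed; a pose out of reach is approached as far as the arm can. A call is refused whole if a number of a shift passes 1 or a number of a turn 7.16, either way. A call with a gripper value outside its range is refused whole. "gripper" is the finger opening in mm, from 0 to 95.1, set as the call begins (left out, the last holds). The fingers move at their own pace and stop on an object; the grip force is fixed at half the most. Time passes only in rows, so rows that do not move let the fingers close. It gives the time, the measured TCP pose, the force, the opening and the grip force at its end, in the units of the state.
- readout.sense(): the state, without advancing time (a new reading comes with each control period).
- grab_frame(name): name is "scene" or "side" or "wrist"; returns the picture (420x560x3 uint8, red, green, blue); there is no depth.
- get_calibration(name): a dict with "fx", "fy", "cx", "cy" (pixels), "T" (4x4, takes a point from camera to world coordinates). Camera axes: x right, y up, looking along -z (the intrinsics and any distortion apply to the point x, -y, -z); pixel columns grow to the right and rows downward; lengths in m; the calibration is good to about 2 mm. A picture is of the moment at which its call begins: read the wrist's pose just before it. get_calibration takes no time and is no camera call; for the wrist camera it gives the pose at the moment of the call.
- ctrl.finish_job(): hands the job in; it is judged then, once.
The state is a dict: "time_s": time; "q": joint angles; "qd": joint speeds; "tau": joint torques, N m; "eef_pos": TCP position; "orientation": TCP orientation; "wrist_force": force on the tool from outside, world axes, zero at the start; "ft_torque": the same for the moment, N m; "finger_gap": finger opening in m; "gripper_force": force on a finger pad.
Only numpy, scipy, OpenCV 4.12 (cv2) and the standard library are available. Lean on these libraries where they do the work, as an engineer would, in place of code of your own. Each camera call takes 0.05 s, during which the arm holds its last target. There are 200 camera calls.

## Working session

There is one attempt and no reset: what is moved stays moved. The work goes in short steps, Python scripts to look and compute and a tool call to move; the robot and the scene stay as the last step left them, time stands still between calls to the robot, and variables do not carry over. Pictures are saved under pics/ and viewed, at most 10 in all, crops included, and the job is handed in when it is done.

Besides the shell and the picture viewer there is one more tool, called as a command line: name --pt "numbers of a row" for each row, then --argument value for the rest. apply_moves: Moves the arm, as the interface text tells. Its arguments: {"type":"object","properties":{"steps":{"type":"array","items":{"type":"array","items":{"type":"number"}}},"gripper":{"type":"number"}},"required":["steps"]}

```bash
ls; mkdir -p pics; python3 - <<'E'
from bench import readout, grab_frame, get_calibration
import cv2,numpy as np
print(readout.sense())
for n in("scene","side"):
    c=get_calibration(n);print(n,{k:np.round(v,4).tolist() for k,v in c.items()})
    cv2.imwrite(f"pics/{n}0.png",grab_frame(n)[:,:,::-1])
print(get_calibration("wrist"))
E
```

```text
pics
{'time_s': 0.0, 'q': array([ 1.01742357e+00,  4.91555252e-01,  1.55942631e+00,  1.15871532e-05,
        1.09169121e+00, -1.05580239e-01]), 'qd': array([ 0.00029387, -0.00063172, -0.00066421,  0.00061299,  0.00136445,
        0.00185713]), 'tau': array([ 8.26389078e-04, -6.12633777e+01, -2.58181322e+01,  6.92211371e-02,
        4.81310394e-02, -1.47011528e-04]), 'eef_pos': array([0.27049952, 0.56326875, 0.29167234]), 'orientation': array([-1.79598309e-04,  2.22032880e-01,  9.75039029e-01, -5.09347499e-04]), 'wrist_force': array([-0.12262633,  0.65209183, -0.14278529]), 'ft_torque': array([ 0.01701919, -0.01392234, -0.02071424]), 'gripper_force': 0.0, 'finger_gap': 0.09530659654697062}
scene {'fx': 467.9325, 'fy': 467.9325, 'cx': 275.1492, 'cy': 215.1079, 'T': [[0.5935, 0.3634, -0.7181, -0.324], [-0.8048, 0.2699, -0.5286, -0.6767], [0.0018, 0.8917, 0.4527, 0.6541], [0.0, 0.0, 0.0, 1.0]]}
side {'fx': 398.9267, 'fy': 398.9267, 'cx': 271.8709, 'cy': 211.995, 'T': [[0.99, 0.0611, -0.1272, 0.4488], [-0.1394, 0.5626, -0.8149, -0.7794], [0.0218, 0.8244, 0.5655, 0.6159], [0.0, 0.0, 0.0, 1.0]]}
{'fx': 365.7395486354017, 'fy': 365.7395486354017, 'cx': 280.8519931311415, 'cy': 214.29622359578522, 'T': array([[ 0.43316924, -0.86959357, -0.23700514,  0.20447855],
       [ 0.90131081,  0.4174    ,  0.11582771,  0.59581627],
       [-0.00179709, -0.26378829,  0.96457893,  0.38362786],
       [ 0.        ,  0.        ,  0.        ,  1.        ]])}
```

View pics/scene0.png

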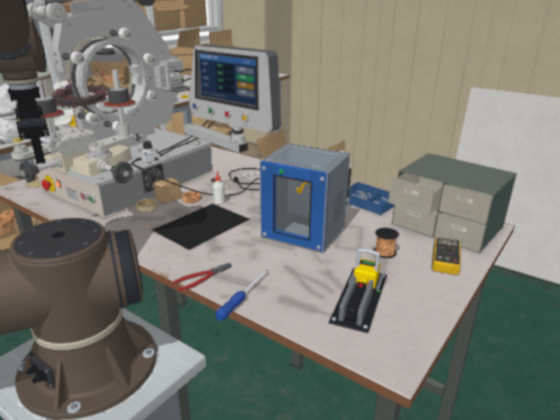

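View pics/side0.png

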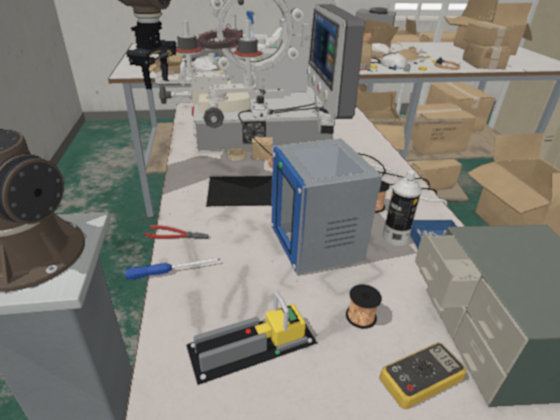

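```bash
cat > h.py <<'E'
import numpy as np,cv2
from bench import readout, grab_frame, get_calibration
def ray(c,uv):
    T=c["T"];d=np.array([(uv[0]-c["cx"])/c["fx"],-(uv[1]-c["cy"])/c["fy"],-1.])
    return T[:3,3],T[:3,:3]@d
def onz(c,uv,z):
    o,d=ray(c,uv);return o+d*(z-o[2])/d[2]
def tri(*cu):
    A=np.zeros((3,3));b=np.zeros(3);L=[]
    for c,uv in cu:
        o,d=ray(c,uv);d=d/np.linalg.norm(d);P=np.eye(3)-np.outer(d,d);A+=P;b+=P@o;L.append((o,P))
    x=np.linalg.solve(A,b);return x,max(np.linalg.norm(P@(x-o)) for o,P in L)
def proj(c,p):
    T=c["T"];q=T[:3,:3].T@(np.asarray(p)-T[:3,3]);return np.array([c["cx"]+c["fx"]*q[0]/-q[2],c["cy"]-c["fy"]*q[1]/-q[2]])
E
python3 - <<'E'
import cv2,numpy as np
def comp(n,a,b,f):
    im=cv2.imread(f"pics/{n}0.png");o=np.zeros((600,800,3),np.uint8);x=0
    for (u0,u1,v0,v1) in(a,b):
        k=cv2.resize(im[v0:v1,u0:u1],None,fx=f,fy=f,interpolation=cv2.INTER_CUBIC)
        for i in range(0,u1-u0,10): cv2.line(k,(i*f,0),(i*f,8 if (u0+i)%50 else 20),(0,0,255),1)
        for i in range(0,v1-v0,10): cv2.line(k,(0,i*f),(8 if (v0+i)%50 else 20,i*f),(0,0,255),1)
        h,w=k.shape[:2];o[:h,x:x+w]=k;x+=w
    cv2.imwrite(f"pics/{n}c.png",o)
comp("scene",(250,350,140,255),(325,405,235,335),4)
comp("side",(260,380,135,275),(180,320,280,385),3)
E
```

```text
(no output)
```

View pics/scenec.png

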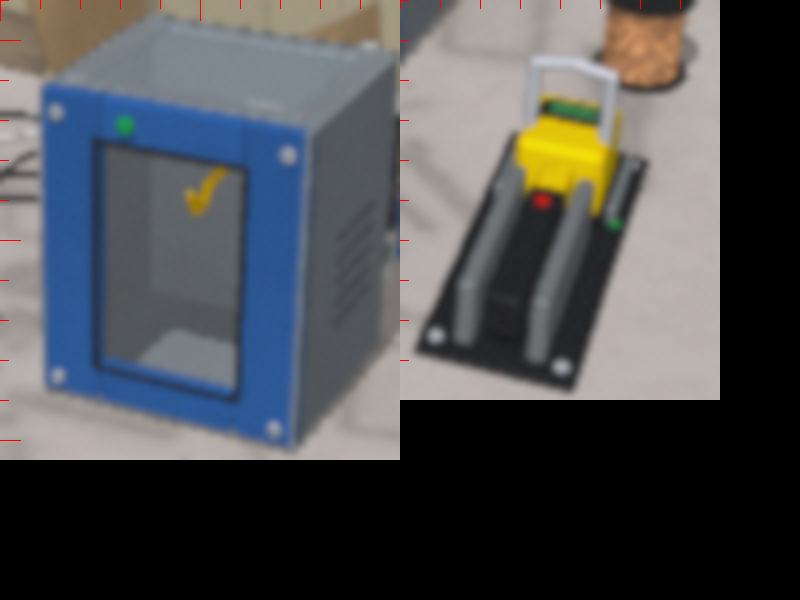

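View pics/sidec.png

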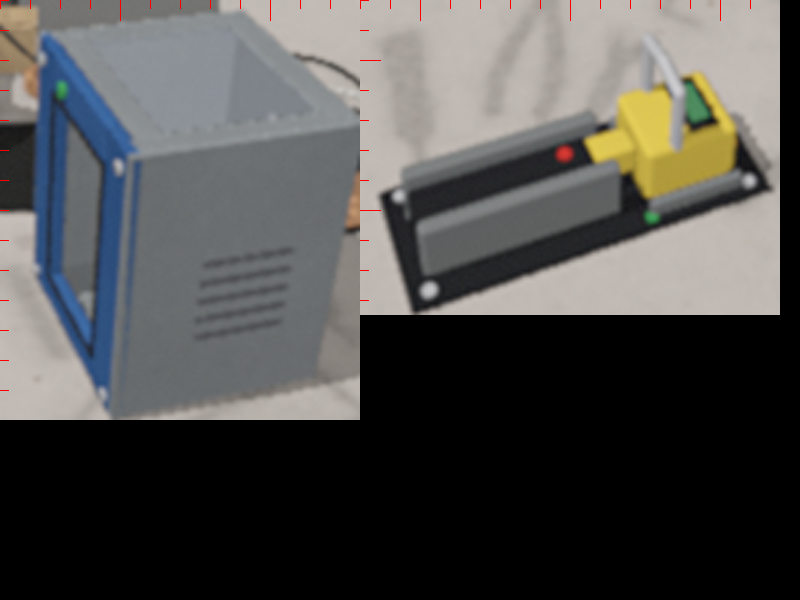

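```bash
python3 - <<'E'
from h import *
np.set_printoptions(precision=4,suppress=True)
S=get_calibration("scene");D=get_calibration("side")
pts=dict(cTL=((260.5,160.75),(274,146)),cTR=((327.5,172.5),(304,186.7)),cBL=((261.75,237),(273.3,225)),cBR=((324.25,252.5),(296.7,273.3)),
bL=((358.25,250),(276,294)),bR=((378.25,253.25),(286.7,310)),dNL=((329.25,323),(186.7,345)),dNR=((368.25,332.75),(198.3,384)),dFR=((387,275.5),(317.3,342.7)))
for k,(a,b) in pts.items():
    zz={'c':0.23 if k[1]=='T' else 0,'b':.094,'d':.006}[k[0]]
    print(k,*tri((S,a),(D,b)),onz(S,a,zz)[:2],onz(D,b,zz)[:2])
im=cv2.imread("pics/scene0.png");hsv=cv2.cvtColor(im,cv2.COLOR_BGR2HSV)
for n,C,box in(("scene",S,(145,258,195,250)),("side",D,(200,280,165,215))):
    im=cv2.imread(f"pics/{n}0.png");m=(im.max(2)<60).astype(np.uint8);k=np.zeros_like(m);k[box[2]:box[3],box[0]:box[1]]=1
    cs,_=cv2.findContours(m*k,0,2);c=max(cs,key=cv2.contourArea);ap=cv2.approxPolyDP(cv2.convexHull(c),3,True)[:,0]
    for p in ap:print(n,p,onz(C,p,.002)[:2])
def blob(n,lo,hi,box):
    im=cv2.cvtColor(cv2.imread(f"pics/{n}0.png"),cv2.COLOR_BGR2HSV);m=cv2.inRange(im,lo,hi);k=np.zeros_like(m);k[box[2]:box[3],box[0]:box[1]]=255
    cs,_=cv2.findContours(m&k,0,2);c=max(cs,key=cv2.contourArea);x,y,w,h=cv2.boundingRect(c);return x,y,w,h
print(blob("scene",(5,80,60),(20,255,255),(370,405,230,258)),blob("side",(3,80,60),(20,255,255),(345,385,288,330)))
print("bobbin bottom",onz(S,(387,250),.0),onz(D,(363,316),.0),"glue",onz(S,(219,202),0))
E
```

```text
cTL [0.5767 0.034  0.2306] 0.0005132693708988704 [0.5769 0.034 ] [0.5771 0.0365]
cTR [ 0.6071 -0.1491  0.2315] 0.00024539815855942934 [ 0.6099 -0.1477] [ 0.6079 -0.1463]
cBL [0.5809 0.038  0.0032] 0.0035482700997807566 [0.581  0.0363] [0.5827 0.0482]
cBR [ 0.6054 -0.152   0.009 ] 0.0033485539934769446 [ 0.6143 -0.149 ] [ 0.6088 -0.1378]
bL [ 0.538  -0.2814  0.0921] 0.0005003964088465003 [ 0.5357 -0.2821] [ 0.5375 -0.2838]
bR [ 0.5497 -0.3249  0.095 ] 0.0009919376887602056 [ 0.55   -0.3254] [ 0.5502 -0.3227]
dNL [ 0.3729 -0.3052  0.003 ] 0.0018616121855289667 [ 0.3683 -0.309 ] [ 0.3734 -0.3052]
dNR [ 0.3945 -0.3853  0.0027] 0.001869746423738741 [ 0.3895 -0.3887] [ 0.395  -0.3852]
dFR [ 0.6101 -0.3294  0.0034] 0.001479116662351741 [ 0.6048 -0.3324] [ 0.6098 -0.3295]
scene [246 219] [0.6368 0.1401]
scene [189 248] [0.4136 0.1551]
scene [154 230] [0.4247 0.3097]
scene [211 205] [0.6452 0.2928]
side [271 177] [0.6111 0.2965]
side [270 204] [0.5872 0.1449]
side [207 205] [0.4126 0.1585]
side [211 177] [0.426  0.3153]
(375, 237, 21, 20) (347, 300, 29, 27)
bobbin bottom [ 0.7262 -0.2781  0.    ] [ 0.7168 -0.2741  0.    ] glue [0.6803 0.2905 0.    ]
```

The pictures show the docked tester (scene ~(367,275), side ~(280,310)), the blue cabinet front (scene corners (260,161), (327,172), (324,252), (262,237)), the black mat around scene (200,226), the bobbin at (387,243) and the glue at (219,190). The bail is near (0.544, -0.303, 0.096) with yaw ~14.8°, and its height agrees with the one given. I'll move above it.

apply_moves --pt "0 0 -0.3 7.07" --pt "0 0 -0.3 7.07" --pt "0 0 -0.3 7.07" --pt "0 0 -0.3 7.07" --pt "0 0 -0.3 7.07" --pt "0 0 -0.3 7.07" --pt "0 0 -0.2 7.07" --pt "-1 0.05 0 0" --pt "-1 0.05 0 0" --pt "-1 0.05 0 0" --pt "-1 0.05 0 0" --pt "-1 0.05 0 0" --gripper 95

```text
time_s: 1.1
eef_pos: [0.3163, 0.4189, 0.352]
orientation: [-0.0, 0.61, 0.793, -0.0]
wrist_force: [1.0, -0.1, 0.2]
finger_gap: 0.0951
gripper_force: 0.0
```

apply_moves --pt "-1 0.05 0 0" --pt "-1 0.05 0 0" --pt "-1 0.05 0 0" --pt "-1 0.05 0 0" --pt "-1 0.05 0 0" --pt "-1 0.05 0 0" --pt "-1 0.05 0 0" --pt "-1 0.05 0 0" --pt "-1 0.05 0 0" --pt "-1 0.05 0 0" --pt "-1 0.05 0 0" --pt "-1 0.05 0 0"

```text
time_s: 2.1
eef_pos: [0.426, 0.0755, 0.3522]
orientation: [-0.0, 0.61, 0.793, 0.0]
wrist_force: [0.7, 0.5, -0.0]
finger_gap: 0.0951
gripper_force: 0.0
```

apply_moves --pt "-1 0.05 0 0" --pt "-1 0.05 0 0" --pt "-1 0.05 0 0" --pt "-1 0.05 0 0" --pt "-1 0.05 0 0" --pt "-1 0.05 0 0" --pt "-1 0.05 0 0" --pt "-1 0.05 0 0" --pt "-1 0.05 0 0" --pt "-1 0.05 0 0" --pt "0 0 0 0" --pt "0 0 0 0"

```text
time_s: 3.1
eef_pos: [0.5173, -0.2102, 0.3514]
orientation: [-0.001, 0.611, 0.792, -0.0]
wrist_force: [-0.5, 0.9, 0.1]
finger_gap: 0.095
gripper_force: 0.0
```

```bash
python3 - <<'E'
from h import *
c=get_calibration("wrist");im=grab_frame("wrist")[:,:,::-1];cv2.imwrite("pics/w1.png",im)
print(proj(c,(.544,-.303,.096)))
import pickle;pickle.dump(c,open("w1.pkl","wb"))
E
```

```text
[282.53569723 284.75367014]
```

View pics/w1.png

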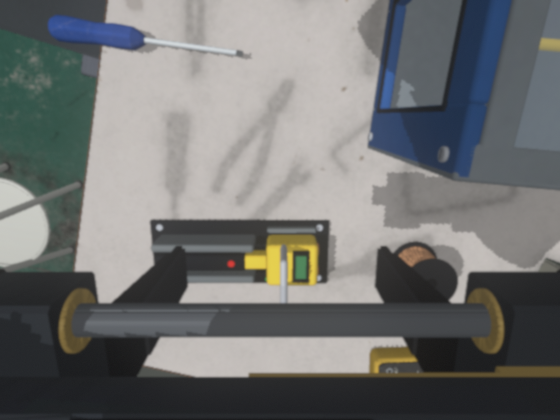

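apply_moves --pt "-0.8 0.02 0 0" --pt "-0.8 0.03 0 0" --pt "-0.8 0.03 0 0" --pt "-0.8 0.03 0 0" --pt "0 0 0.7 0" --pt "0 0 0.7 0" --pt "0 0 0.7 0" --pt "0 0 0.7 0" --pt "0 0 0.7 0" --pt "0 0 0 0" --pt "0 0 0 0" --pt "0 0 0 0"

```text
time_s: 4.15
eef_pos: [0.5456, -0.3007, 0.2486]
orientation: [0.001, 0.609, 0.793, 0.0]
wrist_force: [0.1, -0.2, 0.6]
finger_gap: 0.0954
gripper_force: 0.0
```

```bash
python3 - <<'E'
from h import *
print(readout.sense()["eef_pos"])
c=get_calibration("wrist");im=grab_frame("wrist")[:,:,::-1];cv2.imwrite("pics/w2.png",im)
print(proj(c,(.544,-.303,.096)),proj(c,(.538,-.2817,.092)))
E
```

```text
[ 0.54559095 -0.30066451  0.24858793]
[276.57946656 226.68318707] [276.06750948 194.51676595]
```

View pics/w2.png

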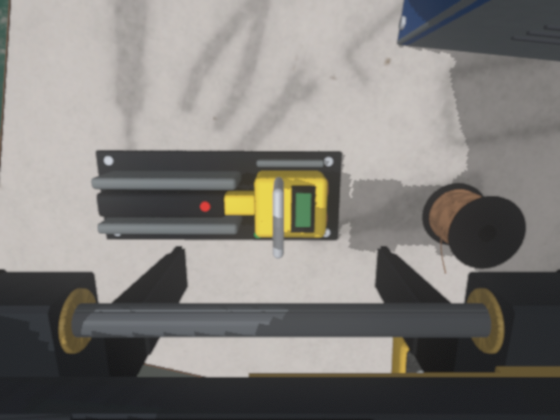

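The wrist view shows the bail bar at u≈278, about v 190–256, between the open fingers; the estimate holds to about 3 mm. I'll descend and close.

apply_moves --pt "0 -0.03 0.6 0" --pt "0 0 0.6 0" --pt "0 0 0.6 0" --pt "0 0 0.6 0" --pt "0 0 0.5 0" --pt "0 0 0.3 0" --pt "0 0 0 0" --pt "0 0 0 0" --pt "0 0 0 0"

```text
time_s: 4.95
eef_pos: [0.5448, -0.3016, 0.1525]
orientation: [0.001, 0.61, 0.793, 0.0]
wrist_force: [0.2, -0.2, 1.0]
finger_gap: 0.0947
gripper_force: 0.0
```

apply_moves --pt "0 0 0 0" --pt "0 0 0 0" --pt "0 0 0 0" --pt "0 0 0 0" --pt "0 0 0 0" --pt "0 0 0 0" --pt "0 0 0 0" --pt "0 0 0 0" --pt "0 0 0 0" --pt "0 0 0 0" --pt "0 0 0 0" --pt "0 0 0 0" --gripper 0

```text
time_s: 5.95
eef_pos: [0.5443, -0.3013, 0.1512]
orientation: [0.0, 0.61, 0.793, 0.0]
wrist_force: [-0.1, -0.3, -0.2]
finger_gap: 0.0205
gripper_force: 0.0
```

apply_moves --pt "0 0 0 0" --pt "0 0 0 0" --pt "0 0 0 0" --pt "0 0 0 0" --pt "0 0 0 0" --pt "0 0 0 0"

```text
time_s: 6.45
eef_pos: [0.5443, -0.3013, 0.1512]
orientation: [-0.0, 0.61, 0.793, 0.0]
wrist_force: [-0.5, -0.5, 0.7]
finger_gap: 0.0071
gripper_force: 30.0
```

apply_moves --pt "0 0 -0.2 0" --pt "0 0 -0.3 0" --pt "0 0 -0.4 0" --pt "0 0 -0.5 0" --pt "0 0 -0.5 0" --pt "0 0 -0.5 0" --pt "0 0 -0.5 0" --pt "0 0 -0.4 0" --pt "0 0 -0.2 0" --pt "0 0 0 0" --pt "0 0 0 0"

```text
time_s: 7.37
eef_pos: [0.5442, -0.3012, 0.2565]
orientation: [0.0, 0.61, 0.793, 0.0]
wrist_force: [0.0, -0.6, -2.3]
finger_gap: 0.0071
gripper_force: 30.0
```

```bash
python3 - <<'E'
from h import *
print(readout.sense()["gripper_force"],readout.sense()["wrist_force"])
a=grab_frame("side")[230:400,180:340,::-1];b=grab_frame("scene")[180:350,300:420,::-1]
cv2.imwrite("pics/l1.png",cv2.resize(np.hstack([a,b]),None,fx=2.8,fy=2.8,interpolation=cv2.INTER_CUBIC))
E
```

```text
29.99936431646347 [ 0.01399491 -0.60057828 -2.27960786]
```

View pics/l1.png

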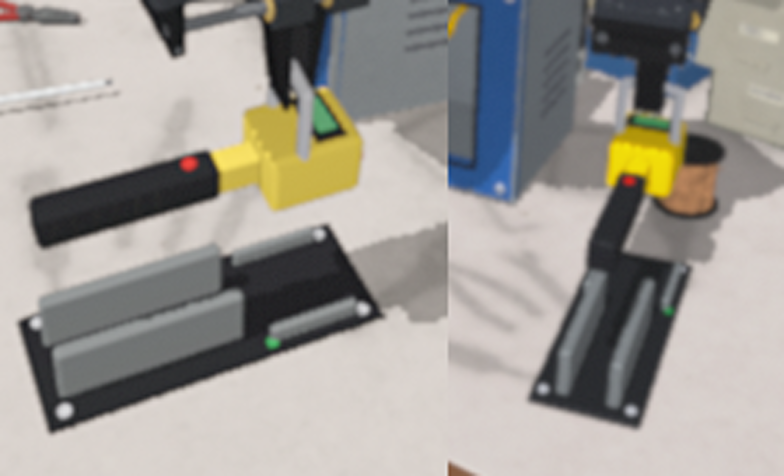

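The lift is clean: the tester hangs level above the empty dock, handle toward the robot, and the bobbin is untouched. Now I'll carry it in front of the cabinet to the mat.

apply_moves --pt "0.2 -0.1 0 0" --pt "0.4 -0.2 0 0" --pt "0.6 -0.3 0 0" --pt "0.6 -0.3 0 0" --pt "0.6 -0.3 0 0" --pt "0.6 -0.3 0 0" --pt "0.6 -0.3 0 0" --pt "0.6 -0.3 0 0" --pt "0.6 -0.3 0 0" --pt "0.6 -0.3 0 0" --pt "0.6 -0.22 0 0" --pt "0.6 -0.1 0 0"

```text
time_s: 8.47
eef_pos: [0.4045, -0.1321, 0.2559]
orientation: [-0.001, 0.61, 0.792, -0.0]
wrist_force: [0.3, 0.1, -1.5]
finger_gap: 0.0075
gripper_force: 30.0
```

apply_moves --pt "0.7 0.1 0 0" --pt "0.8 0.22 0 0" --pt "0.8 0.26 0 0" --pt "0.8 0.26 0 0" --pt "0.8 0.26 0 0" --pt "0.8 0.26 0 0" --pt "0.8 0.26 0 0" --pt "0.8 0.26 0 0" --pt "0.8 0.26 0 0" --pt "0.7 0.26 0 0" --pt "0.5 0.16 0 0" --pt "0.3 0.1 0 0"

```text
time_s: 9.47
eef_pos: [0.4164, 0.1381, 0.2559]
orientation: [-0.0, 0.609, 0.793, -0.0]
wrist_force: [0.4, -0.0, -1.4]
finger_gap: 0.0072
gripper_force: 30.0
```

apply_moves --pt "0.1 0 0 2" --pt "0 0 0 4" --pt "0 0 0 5" --pt "0 0 0 4" --pt "0 0 0 2.5" --pt "0 0 0 1.4" --pt "0 0 0 0" --pt "0 0 0 0" --pt "0 0 0 0" --pt "0 0 0 0"

```text
time_s: 10.3
eef_pos: [0.4162, 0.1395, 0.2562]
orientation: [-0.0, 0.731, 0.682, 0.0]
wrist_force: [-0.2, 0.7, -1.6]
finger_gap: 0.007
gripper_force: 30.0
```

apply_moves --pt "0.2 0.3 0 0" --pt "0.4 0.6 0 0" --pt "0.4 0.6 0 0" --pt "0.4 0.6 0 0" --pt "0.4 0.6 0 0" --pt "0.4 0.6 0 0" --pt "0.4 0.6 0 0" --pt "0.3 0.5 0 0" --pt "0.2 0.36 0 0" --pt "0 0 0.3 0" --pt "0 0 0.5 0" --pt "0 0 0.5 0"

```text
time_s: 11.3
eef_pos: [0.565, 0.2224, 0.2161]
orientation: [-0.0, 0.731, 0.682, 0.0]
wrist_force: [0.6, -0.1, -2.2]
finger_gap: 0.0072
gripper_force: 30.0
```

apply_moves --pt "0 0 0.5 0" --pt "0 0 0.5 0" --pt "0 0 0.4 0" --pt "0 0 0.3 0" --pt "0 0 0.2 0" --pt "0 0 0.1 0" --pt "0 0 0 0" --pt "0 0 0 0" --pt "0 0 0 0"

```text
time_s: 12.05
eef_pos: [0.5655, 0.2223, 0.1579]
orientation: [0.0, 0.732, 0.682, 0.001]
wrist_force: [-0.3, -0.2, -2.2]
finger_gap: 0.0069
gripper_force: 30.0
```

```bash
python3 - <<'E'
from h import *
s=readout.sense();print(s["eef_pos"],s["wrist_force"])
a=grab_frame("side")[90:260,170:330,::-1];b=grab_frame("scene")[130:300,120:280,::-1]
cv2.imwrite("pics/m1.png",cv2.resize(np.hstack([a,b]),None,fx=2.5,fy=2.5,interpolation=cv2.INTER_CUBIC))
E
```

```text
[0.56546831 0.22233658 0.15790298] [-0.33098441 -0.22612565 -2.24439336]
```

View pics/m1.png

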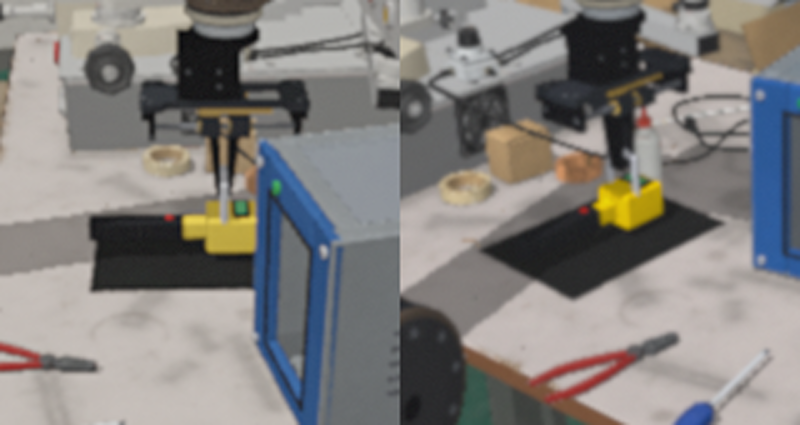

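The tester is just above the mat, level, with the glue bottle standing clear behind. I'll set it down.

apply_moves --pt "0 0 0.15 0" --pt "0 0 0.1 0" --pt "0 0 0.05 0" --pt "0 0 0.03 0" --pt "0 0 0 0" --pt "0 0 0 0"

```text
time_s: 12.65
eef_pos: [0.5653, 0.2223, 0.1473]
orientation: [-0.0, 0.732, 0.682, 0.0]
wrist_force: [0.5, -0.1, -1.6]
finger_gap: 0.0067
gripper_force: 30.0
```

apply_moves --pt "0 0 0.03 0" --pt "0 0 0 0" --pt "0 0 0.03 0" --pt "0 0 0 0" --pt "0 0 0 0"

```text
time_s: 13.07
eef_pos: [0.5652, 0.2223, 0.1469]
orientation: [0.0, 0.732, 0.682, 0.0]
wrist_force: [-4.6, -1.3, 13.7]
finger_gap: 0.0071
gripper_force: 30.0
```

apply_moves --pt "0 0 -0.02 0" --pt "0 0 0 0" --pt "0 0 0 0" --pt "0 0 0 0" --pt "0 0 0 0" --pt "0 0 0 0" --pt "0 0 0 0" --pt "0 0 0 0" --gripper 50

```text
time_s: 13.73
eef_pos: [0.5652, 0.2223, 0.1461]
orientation: [-0.0, 0.732, 0.682, 0.0]
wrist_force: [-0.3, -0.4, -0.8]
finger_gap: 0.0491
gripper_force: 0.0
```

apply_moves --pt "0 0 -0.3 0" --pt "0 0 -0.6 0" --pt "0 0 -0.8 0" --pt "0 0 -0.8 0" --pt "0 0 -0.8 0" --pt "0 0 -0.8 0" --pt "0 0 0 0"

```text
time_s: 14.32
eef_pos: [0.5662, 0.2226, 0.2745]
orientation: [0.002, 0.732, 0.682, 0.003]
wrist_force: [0.4, 0.2, 0.3]
finger_gap: 0.0498
gripper_force: 0.0
```

apply_moves --pt "0 0 0 -7" --pt "0 0 0 -7" --pt "0 0 0 -7" --pt "0 0 0 -7" --pt "0 0 0 -7" --pt "0 0 0 -7" --pt "0 0 0 -7" --pt "0 0 0 -7" --pt "0 0 0 -7" --pt "0 0 0 -7" --pt "0 0 0 -7" --pt "0 0 0 -7"

```text
time_s: 15.32
eef_pos: [0.5651, 0.2222, 0.2693]
orientation: [-0.0, 0.085, 0.996, 0.0]
wrist_force: [-0.5, -0.1, -0.7]
finger_gap: 0.0499
gripper_force: 0.0
```

apply_moves --pt "0 0 0 -6" --pt "0.8 0 0 0" --pt "0.8 0 0 0" --pt "0.8 0 0 0" --pt "0.8 0 0 0" --pt "0.8 0 0 0" --pt "0.4 0 0 0" --pt "0 0 0 0" --pt "0 0 0 0" --pt "0 0 0 0"

```text
time_s: 16.15
eef_pos: [0.4347, 0.2317, 0.2694]
orientation: [0.001, 0.035, 0.999, 0.0]
wrist_force: [0.2, 0.4, -0.0]
finger_gap: 0.0501
gripper_force: 0.0
```

```bash
python3 - <<'E'
from h import *
np.set_printoptions(precision=4,suppress=True)
s=readout.sense();print(s["eef_pos"],s["orientation"],s["q"])
c=get_calibration("wrist");im=grab_frame("wrist")[:,:,::-1].copy();cv2.imwrite("pics/w3.png",im)
hsv=cv2.cvtColor(im,cv2.COLOR_BGR2HSV)
psi=np.deg2rad(-4);X=np.array([np.cos(psi),np.sin(psi),0]);b=np.array([.5652,.2223,0])
for lab,lo,hi in(("yel",(22,120,90),(35,255,255)),("red",(0,150,90),(6,255,255))):
    m=cv2.inRange(hsv,lo,hi);n,l,st,ce=cv2.connectedComponentsWithStats(m)
    for i in np.argsort(-st[1:,4])[:4]+1: print(lab,st[i],ce[i],onz(c,ce[i],.046 if lab=="yel" else .04)[:2])
print("pred head",proj(c,b+.01*X+[0,0,.046]),"handle end",proj(c,b-.155*X+[0,0,.03]))
# cabinet yaw/pose
S=get_calibration("scene");D=get_calibration("side")
for yaw in (8.5,9.5,10.5):
    t=np.deg2rad(yaw);R=np.array([[np.cos(t),-np.sin(t),0],[np.sin(t),np.cos(t),0],[0,0,1]])
    o=np.array([.594,-.0565,0])
    print(yaw,*[proj(S,o+R@p) for p in np.array([[0,.095,.23],[0,-.095,.23],[0,.095,0],[0,-.095,0],[.05,0,.146],[.036,0,.16]])],*[proj(D,o+R@p) for p in np.array([[0,.095,.23],[0,-.095,.23],[0,-.095,0]])])
E
```

```text
[0.4347 0.2317 0.2694] [0.0005 0.0354 0.9994 0.0002] [ 0.3555  0.3321  1.9046 -0.      0.9037 -1.1445]
yel [255 282  51  22 688] [279.9273 294.7602] [0.5267 0.2245]
yel [262 337  37   4 147] [279.8776 338.5102] [0.5741 0.221 ]
red [36 13  8 24 87] [39.4253 24.6897] [0.2792 0.0499]
red [276 265   9   9  67] [280.     268.8806] [0.5028 0.2262]
pred head [280.5528 339.4168] handle end [280.3303 170.3162]
8.5 [260.1856 160.151 ] [328.0981 172.9731] [261.221 237.026] [323.5132 253.6677] [300.5617 189.8096] [298.4529 186.8521] [275.1996 145.7676] [304.55   187.8312] [297.4593 277.2567]
9.5 [259.8761 160.3474] [328.3502 172.7487] [260.9369 237.2833] [323.749 253.377] [300.2661 189.7487] [298.2375 186.8082] [274.4987 145.8457] [305.3733 187.7141] [298.1645 277.1143]
10.5 [259.5757 160.546 ] [328.5906 172.5229] [260.6612 237.5435] [323.9742 253.0843] [299.9682 189.6898] [298.0204 186.7658] [273.801  145.9293] [306.19   187.5895] [298.8644 276.9632]
```

View pics/w3.png

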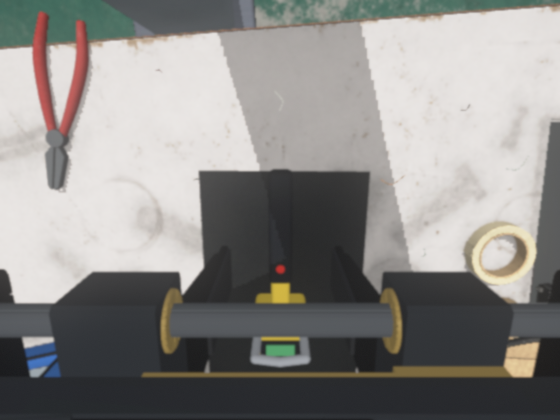

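The view shows the tester standing straight on the mat, handle end at (280,170) and red button at (280,269), as predicted. I'll descend on the handle.

apply_moves --pt "0 0 0.7 0" --pt "0 0 0.8 0" --pt "0 0 0.8 0" --pt "0 0 0.8 0" --pt "0 0 0.8 0" --pt "0 0 0.8 0" --pt "0 0 0.7 0" --pt "0 0 0.4 0" --pt "0 0 0.25 0" --pt "0 0 0.1 0" --pt "0 0 0 0" --pt "0 0 0 0"

```text
time_s: 17.2
eef_pos: [0.434, 0.2316, 0.085]
orientation: [0.0, 0.035, 0.999, 0.0]
wrist_force: [0.1, -0.6, -0.7]
finger_gap: 0.0502
gripper_force: 0.0
```

apply_moves --pt "0 0 0 0" --pt "0 0 0 0" --pt "0 0 0 0" --pt "0 0 0 0" --pt "0 0 0 0" --pt "0 0 0 0" --pt "0 0 0 0" --pt "0 0 0 0" --pt "0 0 0 0" --pt "0 0 0 0" --gripper 0

```text
time_s: 18.03
eef_pos: [0.4336, 0.2316, 0.0847]
orientation: [0.0, 0.035, 0.999, 0.0]
wrist_force: [-0.8, -1.0, 2.8]
finger_gap: 0.0218
gripper_force: 30.0
```

apply_moves --pt "0 0 -0.1 0" --pt "0 0 -0.2 0" --pt "0 0 -0.3 0" --pt "0 0 -0.4 0" --pt "0 0 -0.4 0" --pt "0 0 -0.4 0" --pt "0 0 -0.4 0" --pt "0 0 -0.3 0" --pt "0 0 -0.2 0" --pt "0 0 -0.1 0" --pt "0 0 0 0" --pt "0 0 0 0"

```text
time_s: 19.03
eef_pos: [0.4334, 0.2315, 0.1685]
orientation: [-0.0, 0.035, 0.999, -0.0]
wrist_force: [0.5, 0.3, -1.8]
finger_gap: 0.0217
gripper_force: 30.0
```

```bash
cat > bail.py <<'E'
from h import *
import sys
np.set_printoptions(precision=4,suppress=True)
s=readout.sense();e=s["eef_pos"];q=s["orientation"];xa=2*np.arctan2(q[2],q[1]);psi=xa+np.pi
print(e,np.rad2deg(psi)%360,s["ft_torque"],s["wrist_force"])
X=np.array([np.cos(psi),np.sin(psi),0])
c=get_calibration("wrist");im=grab_frame("wrist")[:,:,::-1].copy();hsv=cv2.cvtColor(im,cv2.COLOR_BGR2HSV)
m=cv2.inRange(hsv,(0,150,90),(6,255,255));n,l,st,ce=cv2.connectedComponentsWithStats(m)
print("red wrist",[(st[i,4],ce[i]) for i in range(1,n) if 30<st[i,4]<200])
for nm in("scene","side"):
    C=get_calibration(nm);I=grab_frame(nm)[:,:,::-1];cv2.imwrite(f"pics/t_{nm}.png",I)
    h=cv2.cvtColor(np.ascontiguousarray(I),cv2.COLOR_BGR2HSV);m=cv2.inRange(h,(22,130,90),(35,255,255))
    # level prediction: head centre, at bail+10, 20 mm above? centre z = underside+22
    g=e-[0,0,.059];u=g[2]-.0237+.0002
    p=proj(C,np.r_[(g+.142*X)[:2],u+.022]);x,y=p.astype(int)
    n,l,st,ce=cv2.connectedComponentsWithStats(m[y-40:y+40,x-40:x+40])
    i=1+np.argmax(st[1:,4]);print(nm,"pred head",p,"seen",st[i],ce[i]+[x-40,y-40])
E
python3 bail.py
```

```text
[0.4334 0.2315 0.1685] 355.9519462334172 [ 0.0702  0.2606 -0.0058] [ 0.494   0.3011 -1.752 ]
red wrist []
scene pred head [210.0754 186.9797] seen [ 25  34  28  19 389] [209.3882 188.7609]
side pred head [262.7331 157.7538] seen [ 20  31  30  21 397] [258.539  158.8363]
```

```bash
cat > sag.py <<'E'
from h import *
np.set_printoptions(precision=4,suppress=True)
S=get_calibration("scene");D=get_calibration("side")
def blob(I,lo,hi,p,r=22):
    x,y=np.int32(p);h=cv2.cvtColor(np.ascontiguousarray(I[y-r:y+r,x-r:x+r]),cv2.COLOR_BGR2HSV)
    m=cv2.inRange(h,lo,hi)
    n,l,st,ce=cv2.connectedComponentsWithStats(m)
    if n<2:return None,0
    d=[np.linalg.norm(ce[i]-r)-st[i,4]*.3 for i in range(1,n)];i=1+int(np.argmin(d));return ce[i]+[x-r,y-r],st[i,4]
def go(IS,ID,b,psi,und,dx=0):
    X=np.array([np.cos(psi),np.sin(psi),0]);b=np.r_[b[:2],und]
    for nm,lo,hi,off in(("red",(0,140,90),(9,255,255),(-.062,.037)),("green",(45,60,40),(85,255,200),(.013,.045)),("yel",(22,130,90),(35,255,255),(.01,.03))):
        P=b+off[0]*X+[0,0,off[1]];r=22 if nm=="yel" else 12
        a,na=blob(IS,lo,hi,proj(S,P),r);c,nc=blob(ID,lo,hi,proj(D,P),r)
        if a is None or c is None:print(nm,na,nc);continue
        x,err=tri((S,a),(D,c));print(nm,na,nc,a,c,"d along,z:",(x-b)@X,x[2]-und,"lat",(x-b)@np.array([-X[1],X[0],0]),"err",err)
if __name__=="__main__":
    go(cv2.imread("pics/scene0.png"),cv2.imread("pics/side0.png"),np.array([.544,-.302]),np.deg2rad(14.8),.006)
    s=readout.sense();e=s["eef_pos"];q=s["orientation"];psi=2*np.arctan2(q[2],q[1])+np.pi
    go(grab_frame("scene")[:,:,::-1],grab_frame("side")[:,:,::-1],e[:2]+.132*np.array([np.cos(psi),np.sin(psi)]),psi,e[2]-.0827)
E
python3 sag.py
```

```text
red 15 27 [360.1333 284.4667] [247.5926 330.9259] d along,z: -0.06308770816389121 0.03744339570082679 lat -0.00022206180635579514 err 0.0005665817865132582
green 33 77 [367.8182 262.4545] [291.5065 314.7403] d along,z: 0.022399864397292763 0.043813642432799844 lat 0.0002324305659975555 err 0.00013199397692273027
yel 405 967 [366.0198 274.2148] [283.0083 326.7042] d along,z: 0.00566293072680088 0.020738906366271265 lat -0.0012909566927848132 err 0.0005760257459788586
red 4 4 [191.   190.75] [236.5 153.5] d along,z: -0.06293262727877434 0.03658111359930412 lat -0.0020318208601110815 err 0.0008933877099922982
green 4 25 [209.5 178.5] [266. 150.] d along,z: 0.019608038400690576 0.04228718001388959 lat 0.010723981761472205 err 0.0010534707852290985
yel 389 398 [209.4473 188.7352] [258.5503 158.8141] d along,z: -0.0021798356703766897 0.024414576238518768 lat -0.010662951720059894 err 0.0003456247732336264
```

No visible sag (under 2 mm). I'll turn the head away, sweep in front of the cabinet, then align with the opening.

apply_moves --pt "0 0 -0.07 -2" --pt "0 0 0 -4" --pt "0 0 0 -6" --pt "0 0 0 -6" --pt "0 0 0 -6" --pt "0 0 0 -6" --pt "0 0 0 -6" --pt "0 0 0 -6" --pt "0 0 0 -4" --pt "0 0 0 -3" --pt "0 0 0 -1" --pt "0 0 0 0"

```text
time_s: 20.28
eef_pos: [0.4335, 0.2316, 0.1706]
orientation: [-0.0, -0.39, 0.921, 0.0]
wrist_force: [0.1, -0.4, -2.2]
finger_gap: 0.0216
gripper_force: 30.0
```

apply_moves --pt "0.3 -0.24 0 0" --pt "0.5 -0.4 0 0" --pt "0.7 -0.56 0 0" --pt "0.7 -0.56 0 0" --pt "0.7 -0.56 0 0" --pt "0.7 -0.56 0 0" --pt "0.7 -0.56 0 0" --pt "0.7 -0.56 0 0" --pt "0.7 -0.56 0 0" --pt "0.7 -0.56 0 0" --pt "0.7 -0.56 0 0" --pt "0.7 -0.56 0 0"

```text
time_s: 21.28
eef_pos: [0.4052, -0.0671, 0.1708]
orientation: [-0.001, -0.388, 0.922, -0.001]
wrist_force: [1.7, -1.3, -1.5]
finger_gap: 0.0217
gripper_force: 30.1
```

apply_moves --pt "0.4 -0.3 0 0" --pt "0.2 -0.15 0 0" --pt "0 0 0 0" --pt "0 0 0 0" --pt "0 0 0 0"

```text
time_s: 21.7
eef_pos: [0.405, -0.0804, 0.1704]
orientation: [-0.006, -0.387, 0.922, -0.007]
wrist_force: [-0.1, 0.3, -1.1]
finger_gap: 0.0216
gripper_force: 30.0
```

apply_moves --pt "0 0 0 2" --pt "0 0 0 4" --pt "0 0 0 5" --pt "0 0 0 5" --pt "0 0 0 5" --pt "0 0 0 5" --pt "0 0 0 4" --pt "0 0 0 3" --pt "0 0 0 2" --pt "0 0 0 1.2" --pt "0 0 0 0" --pt "0 0 0 0"

```text
time_s: 22.7
eef_pos: [0.4051, -0.0807, 0.1705]
orientation: [-0.004, -0.082, 0.997, -0.008]
wrist_force: [0.5, -0.2, -1.7]
finger_gap: 0.0218
gripper_force: 30.0
```

```bash
sed -i 's/^    go(cv2.*$//' sag.py; cat >> sag.py <<'E'
    from scipy.spatial.transform import Rotation as Ro
    R=Ro.from_quat(q[[1,2,3,0]]).as_matrix();print(e,"psi",np.rad2deg(psi)%360,"tool z",R[:,2],s["q"])
    t=np.deg2rad(9.3);d=e-[.594,-.0565,0];print("cab xy grip",d[0]*np.cos(t)+d[1]*np.sin(t),-d[0]*np.sin(t)+d[1]*np.cos(t))
E
python3 sag.py; python3 - <<'E'
import sys;sys.path.insert(0,'.')
from h import *
I=grab_frame("scene")[120:270,230:360,::-1];J=grab_frame("side")[120:270,170:310,::-1]
cv2.imwrite("pics/c1.png",cv2.resize(np.hstack([I,J]),None,fx=2.9,fy=2.9,interpolation=cv2.INTER_CUBIC))
E
```

```text
red 2 10 [268.5 224. ] [232.5 214.8] d along,z: -0.06233607975933021 0.03360462644042943 lat 0.0001725940175232638 err 0.0005011314761767565
green 0 54
yel 81 696 [290.1728 222.4444] [261.6968 216.5345] d along,z: -0.005423644916612145 0.026781934919673345 lat -0.027688070469869513 err 0.008965883366021169
[ 0.4051 -0.0807  0.1705] psi 9.401859763200775 tool z [-0.0057 -0.0172 -0.9998] [-0.3483  0.4008  2.1875 -0.0345  0.5531 -2.0538]
cab xy grip -0.19031515999625348 0.006604152929090425
```

apply_moves --pt "-0.05 -0.1 0 0" --pt "-0.1 -0.12 0 0" --pt "-0.25 0 0 0" --pt "-0.3 0 0 0" --pt "-0.3 0 0 0" --pt "-0.3 0 0 0" --pt "-0.3 0 0 0" --pt "-0.3 0 0 0" --pt "-0.3 0 0 0" --pt "-0.25 0 0 0" --pt "-0.15 0 0 0" --pt "0 0 0 0"

```text
time_s: 23.9
eef_pos: [0.484, -0.075, 0.1698]
orientation: [-0.003, -0.081, 0.997, -0.008]
wrist_force: [0.1, 0.7, -2.1]
finger_gap: 0.022
gripper_force: 30.0
```

```bash
python3 sag.py; python3 - <<'E'
import sys;sys.path.insert(0,'.')
from h import *
I=grab_frame("scene")[140:260,245:345,::-1];J=grab_frame("side")[120:240,200:320,::-1]
cv2.imwrite("pics/c2.png",cv2.resize(np.hstack([I,J]),None,fx=3.6,fy=3.6,interpolation=cv2.INTER_CUBIC))
E
```

```text
red 5 8 [285.8 211.6] [267.75 211.25] d along,z: -0.06439764530176587 0.03588573071722009 lat -0.002039556486595953 err 0.00035444487164821003
green 0 0
yel 78 278 [300.5385 213.7564] [285.964  212.1403] d along,z: -0.030429832321084486 0.029964383463492616 lat -0.02413777411035479 err 0.0102318601885958
[ 0.484  -0.075   0.1698] psi 9.312848632673251 tool z [-0.0052 -0.0174 -0.9998] [-0.2814  0.4802  2.0105 -0.03    0.6513 -1.9909]
cab xy grip -0.11157605863061046 -0.0004786264503732589
```

View pics/c2.png

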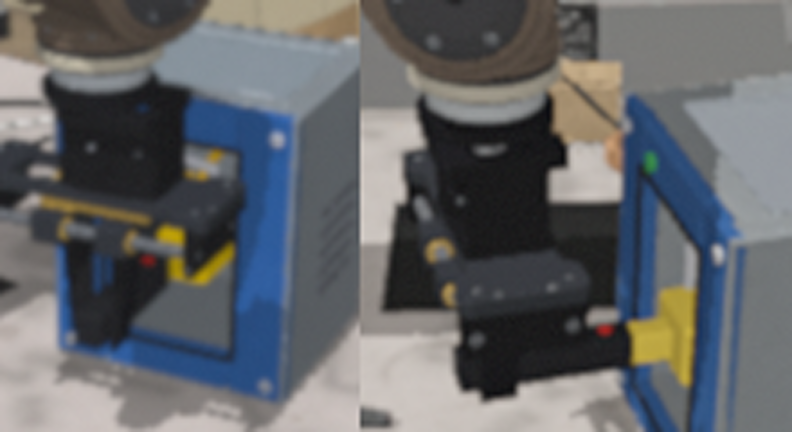

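```bash
python3 - <<'E'
from h import *
S=get_calibration("scene");t=np.deg2rad(9.3);R=np.array([[np.cos(t),-np.sin(t),0],[np.sin(t),np.cos(t),0],[0,0,1]]);o=np.array([.594,-.0565,0])
for k,p in dict(bL=[.02,.022,.174],bM=[.02,0,.179],bR=[.02,-.022,.174],hookTip=[.036,0,.16],seat=[.05,0,.146],tipfront=[.032,0,.15]).items():
    u=proj(S,o+R@np.array(p));print(k,u.round(1),"crop",((u-[245,140])*3.6).round())
I=grab_frame("scene");h=cv2.cvtColor(I,cv2.COLOR_RGB2HSV)
print("V");print(h[178:194,292:312,2]);print("S");print(h[178:194,292:312,1])
E
```

```text
bL [288.3 182.5] crop [156. 153.]
bM [295.9 182.3] crop [183. 152.]
bR [303.6 185.6] crop [211. 164.]
hookTip [298.3 186.8] crop [192. 169.]
seat [300.3 189.8] crop [199. 179.]
tipfront [297.6 190.8] crop [189. 183.]
V
[[ 27  28  29  42  75  99 110 113 118 121 124 123 125 127 128 128 129 128
  124 118]
 [ 27  28  29  36  57  76  83  89  96 103 105 108 113 117 122 124 125 126
  120 117]
 [ 28  29  29  39  63  82  83  79  76  74  77  80  86  93 100 104 108 112
  112 113]
 [ 29  28  30  46  78 103 105  98  91  88  84  85  91  90  74  73  79  85
   92  98]
 [ 27  29  29  50  90 118 120 115 110 107 108 123 134 131 112  89  80  79
   74  77]
 [ 28  29  29  56 102 134 137 131 123 116 128 148 156 149 130 107 103  97
   84  74]
 [ 29  29  31  59 107 143 151 149 142 133 142 154 154 140 121 109 112 108
   92  78]
 [ 30  28  32  54  96 132 146 150 152 149 149 150 144 128 112 114 113 108
   90  77]
 [ 29  29  28  43  77 110 126 132 143 151 151 151 147 134 119 115 113 106
   85  74]
 [ 30  27  28  45  84 119 130 128 146 157 151 147 150 137 117 113 112 104
   83  74]
 [ 28  29  30  47  86 123 133 1
[... 1142 characters left out ...]
  23  24
   25  79]
 [ 18   9   9   0   3   5   2   2   7  12   3   3   3   8  17  22  23  24
   27  86]
 [ 34  19   9  51  82  84  69  56  75  75  35   5  12  13  20  23  23  25
   25  90]
 [  9  35  17  71 136 149 128 121 156 153  89  14  14  17  22  24  24  25
   31  99]
 [ 38   9  24  18  75 113 112 120 161 166 109  20  20  23  27  28  27  25
   33  98]
 [ 17  30  36  34  17   8  23  44  73  78  42  15  34  38  35  28  28  30
   41  73]
 [ 22  42  33  43  40  36  36  36  32  32  36  36  40  40  38  33  25  29
   39  58]
 [ 34  37  38  37  40  45  36  40  44  36  40  40  40  40  39  33  31  30
   36  41]
 [ 37  42  40  40  40  40  44  40  40  40  40  40  40  40  36  36  38  35
   39  46]]
```

```bash
python3 - <<'E'
from h import *
h=cv2.cvtColor(cv2.imread("pics/scene0.png"),cv2.COLOR_BGR2HSV)
print(h[178:196:2,292:312,2]);print(h[178:196:2,292:312,1])
g=cv2.cvtColor(grab_frame("scene"),cv2.COLOR_RGB2HSV)
print("now");print(g[178:212:2,292:314,2])
E
```

```text
[[ 88  96 103 110 118 122 126 131 136 141 142 143 144 145 148 149 149 147
  139 134]
 [ 97  92  88  86  82  82  82  80  79  79  85  91  99 107 115 121 124 127
  127 129]
 [105 105 105 105 107 105 105 103  99  98 101 113 125 121 103  83  78  78
   77  87]
 [104 105 106 106 106 105 106 103 107 126 145 151 145 129 111 101 105 100
   86  84]
 [104 104 105 105 104 108 103 107 134 162 165 144 117 102 106 106 105  97
   81  80]
 [104 105 104 107 138 163 155 143 159 167 151 117 101 105 106 107 104  97
   81  86]
 [104 105 105 102 123 147 154 155 159 154 129 104 105 106 105 106 105  97
   81  90]
 [104 104 104 103 103 124 143 148 140 123 104 103 105 106 105 106 103  95
   79  91]
 [104 103 105 105 103 102 108 108 102 102 104 104 104 105 106 105 103  92
   76  91]]
[[113 130 144 151 160 161 168 171 178 175 178 178 181 181 181 180 180 180
  178 177]
 [ 24  25  20  24  22  28  37  57  68  84  99 109 118 129 146 158 165 169
  173 172]
 [ 24  24  24  22  26  22  24  27  21  10  30 102 167 188 136  46  16  43
   63 117]
 [ 22  22  24  24  26  24  24  17  26  97 162 209 186 123  51   5  22  23
   30
[... 1317 characters left out ...]
4  67  65  63  60  56  50  45
   42  41  56  90]
 [ 63  64  64  63  65  67  74  76  68  64  66  74  72  59  51  45  42  39
   40  59  86 107]
 [ 60  64  64  64  64  67  68  70  67  64  61  55  50  44  41  38  35  36
   51  86 114 121]
 [ 91  80  72  65  59  60  61  62  62  59  53  48  41  38  32  34  40  49
   59  91 116 122]
 [182 175 164 135  79  43  48  51  54  51  45  38  32  30  29  32  33  39
   58  91 117 123]
 [181 184 180 150  87  38  35  36  37  34  30  31  29  29  29  29  39  42
   57  92 118 123]
 [123 130 132 114  69  36  35  35  34  33  28  29  27  31  48  80 107 104
   66  96 118 123]
 [ 99 108 102  84  52  36  39  46  50  37  29  38  60  93 123 143 148 125
   74  98 119 125]]
```

The view shows the head entering the opening squarely, with the bail bar (scene (298,184)–(304,187)) just above the hook tip (298,187). I'll raise it slightly and push on over the tip.

apply_moves --pt "0 0 -0.07 0" --pt "-0.1 0 0 0" --pt "-0.15 0 0 0" --pt "-0.2 0 0 0" --pt "-0.2 0 0 0" --pt "-0.2 0 0 0" --pt "-0.13 0 0 0" --pt "-0.05 0 0 0" --pt "0 0 0 0" --pt "0 0 0 0"

```text
time_s: 25.03
eef_pos: [0.5135, -0.0701, 0.1716]
orientation: [-0.004, -0.081, 0.997, -0.008]
wrist_force: [-0.4, 0.5, -2.4]
finger_gap: 0.0216
gripper_force: 30.0
```

```bash
python3 sag.py; python3 -c "
from h import *
s=readout.sense();print(s['wrist_force'],s['ft_torque'])
h=cv2.cvtColor(grab_frame('scene'),cv2.COLOR_RGB2HSV);print(h[176:194,296:314,2]);print(h[176:194,296:314,1])"
```

```text
red 6 9 [291.  206.5] [281.5556 208.3333] d along,z: -0.06231358296537563 0.03500598728758625 lat -0.0013702868954582057 err 0.000800215011292313
green 0 0
yel 67 42 [302.3433 209.3582] [290.4286 211.7857] d along,z: -0.05067477026463001 0.03316819737736476 lat -0.026237173825042173 err 0.0064977479143275944
[ 0.5135 -0.0701  0.1716] psi 9.295157205493467 tool z [-0.006  -0.0172 -0.9998] [-0.2562  0.5076  1.9406 -0.0284  0.695  -1.9674]
cab xy grip -0.08160993925793943 -0.0003775133941769128
[-0.28126014  0.19102758 -2.25790506] [0.05226862 0.27466394 0.06463601]
[[ 30  27  30  27  38  64 100 123 128 128 128 129 130 129 124 120 121 123]
 [ 30  29  29  29  37  66 101 122 128 127 129 130 130 128 124 120 120 121]
 [ 28  28  28  30  39  68  99 119 126 126 126 129 128 129 123 118 120 121]
 [ 29  27  28  30  37  62  89 105 113 117 122 125 126 125 120 117 121 121]
 [ 28  29  29  31  33  46  64  77  88  95 102 106 107 112 112 113 118 121]
 [ 29  28  28  29  30  41  61  80  88  82  73  79  84  88  92  98 111 120]
 [ 28  29  27  29  30  47  80 110 123 118 100  89  91  84  73  76  98 115]
 [ 26
[... 1471 characters left out ...]
 25  31  38  49  74  94]
 [ 34  25  23  34  34  35  25  13   4   8   8  30  35  43  44  38  45  43]
 [ 27  22  23  34  38  36  40  36  36  36  40  40  44  40  40  41  30  29]
 [ 29  36  37  42  40  40  40  40  45  41  44  40  40  40  40  39  33  33]
 [ 33  41  42  37  40  40  40  44  44  36  41  40  41  45  40  36  34  34]
 [ 40  33  37  36  44  36  40  44  39  44  40  41  40  40  41  36  40  39]
 [ 36  39  36  40  40  41  40  40  40  39  44  40  39  39  39  37  38  37]
 [ 40  45  37  40  44  40  40  39  34  38  35  36  33  29  38  34  37  31]
 [ 37  38  37  36  40  39  36  39  36  36  38  31  29  35  32  37  36  34]
 [ 26  31  36  39  39  36  39  34  31  29  34  36  36  33  36  36  34  32]]
```

apply_moves --pt "0 0 0.05 0" --pt "0 0 0.1 0" --pt "0 0 0.1 0" --pt "0 0 0.1 0" --pt "0 0 0.1 0" --pt "0 0 0.1 0" --pt "0 0 0 0" --pt "0 0 0 0" --pt "0 0 0 0"

```text
time_s: 25.93
eef_pos: [0.5136, -0.0704, 0.1553]
orientation: [-0.004, -0.081, 0.997, -0.008]
wrist_force: [-0.5, 0.2, -1.7]
finger_gap: 0.0222
gripper_force: 30.0
```

apply_moves --pt "0 0 0.05 0" --pt "0 0 0.05 0" --pt "0 0 0 0" --pt "0 0 0 0"

```text
time_s: 26.27
eef_pos: [0.5135, -0.0705, 0.1522]
orientation: [-0.004, -0.081, 0.997, -0.008]
wrist_force: [-0.2, 0.2, -1.7]
finger_gap: 0.0218
gripper_force: 30.0
```

apply_moves --pt "0 0 0.05 0" --pt "0 0 0.05 0" --pt "0 0 0 0" --pt "0 0 0 0"

```text
time_s: 26.6
eef_pos: [0.5135, -0.0705, 0.1491]
orientation: [-0.004, -0.081, 0.997, -0.008]
wrist_force: [-0.5, -0.2, -1.6]
finger_gap: 0.0219
gripper_force: 30.0
```

```bash
python3 -c "
from h import *
s=readout.sense();print(s['wrist_force'],s['ft_torque'])"
```

```text
[-0.45187665 -0.15565338 -1.64396451] [0.01788924 0.2887155  0.008574  ]
```

apply_moves --pt "0 0 0.05 0" --pt "0 0 0.03 0" --pt "0 0 0 0" --pt "0 0 0 0"

```text
time_s: 26.93
eef_pos: [0.5135, -0.0706, 0.1469]
orientation: [-0.003, -0.081, 0.997, -0.008]
wrist_force: [-1.5, -0.5, -0.1]
finger_gap: 0.022
gripper_force: 30.0
```

```bash
python3 -c "
from h import *
s=readout.sense();print(s['wrist_force'],s['ft_torque'])"
```

```text
[-1.5385388  -0.52066889 -0.06383572] [0.071214   0.094966   0.01109679]
```

Contact came at the expected height, with the hook taking the weight. I'll release.

apply_moves --pt "0.03 0 0.02 0" --pt "0.03 0 0.01 0" --pt "0 0 0 0" --pt "0 0 0 0" --pt "0 0 0 0"

```text
time_s: 27.35
eef_pos: [0.5117, -0.0709, 0.1459]
orientation: [-0.004, -0.081, 0.997, -0.008]
wrist_force: [-0.1, -1.0, -1.4]
finger_gap: 0.0219
gripper_force: 30.0
```

apply_moves --pt "0 0 0 0" --pt "0 0 0 0" --pt "0 0 0 0" --pt "0 0 0 0" --pt "0 0 0 0" --pt "0 0 0 0" --pt "0 0 0 0" --pt "0 0 0 0" --pt "0 0 0 0" --pt "0 0 0 0" --gripper 60

```text
time_s: 28.18
eef_pos: [0.5117, -0.0709, 0.146]
orientation: [-0.003, -0.081, 0.997, -0.008]
wrist_force: [0.4, 0.6, -0.1]
finger_gap: 0.0601
gripper_force: 0.0
```

```bash
python3 sag.py
```

```text
red 0 10
green 0 0
yel 40 57 [298.975 219.075] [289.193 220.386] d along,z: -0.04656775791151223 0.027602206896922055 lat -0.015574236653931402 err 0.007164026248655347
[ 0.5117 -0.0709  0.146 ] psi 9.285701687193637 tool z [-0.0056 -0.0173 -0.9998] [-0.2586  0.5478  1.9635 -0.0308  0.6315 -1.9666]
cab xy grip -0.08350872092218817 -0.0008869736748967991
```

apply_moves --pt "0 0 -0.2 0" --pt "0 0 -0.4 0" --pt "0 0 -0.6 0" --pt "0 0 -0.8 0" --pt "0 0 -0.8 0" --pt "0 0 -0.8 0" --pt "0 0 -0.8 0" --pt "0 0 -0.8 0" --pt "0.5 0 0 0" --pt "0.8 0 0 0" --pt "0.5 0 0 0" --pt "0 0 0 0"

```text
time_s: 29.28
eef_pos: [0.4571, -0.0768, 0.303]
orientation: [-0.004, -0.081, 0.997, -0.008]
wrist_force: [1.2, -0.2, 0.2]
finger_gap: 0.0595
gripper_force: 0.0
```

apply_moves --pt "0 0.8 -0.3 0" --pt "0 0.8 -0.3 0" --pt "0 0.8 -0.3 0" --pt "0 0.8 -0.3 0" --pt "0 0.8 0 0" --pt "0 0.8 0 0" --pt "0 0.8 0 0" --pt "0 0.8 0 0" --pt "0 0 0 0" --pt "0 0 0 0"

```text
time_s: 30.12
eef_pos: [0.4288, 0.1141, 0.3356]
orientation: [-0.003, -0.082, 0.997, -0.008]
wrist_force: [0.0, -0.5, -0.0]
finger_gap: 0.0603
gripper_force: 0.0
```

```bash
python3 - <<'E'
from sag import *
t=np.deg2rad(9.3);o=np.array([.594,-.0565]);b=o+.05*np.array([np.cos(t),np.sin(t)])
for k in range(2):
    IS,ID=grab_frame("scene")[:,:,::-1],grab_frame("side")[:,:,::-1]
    go(IS,ID,b,t,.060)
h=cv2.cvtColor(np.ascontiguousarray(IS),cv2.COLOR_BGR2HSV)
print(h[178:200:2,288:312,2]);print(h[178:200:2,288:312,1])
cv2.imwrite("pics/end_scene.png",IS);cv2.imwrite("pics/end_side.png",ID)
for n,C,bx in(("scene",S,(375,237,21,20)),("side",D,(347,300,29,27))):
    A=cv2.imread(f"pics/{n}0.png").astype(int);B=(IS if n=="scene" else ID).astype(int)
    x,y,w,hh=bx;print(n,"bobbin diff",np.abs(A-B)[y-8:y+hh+8,x-8:x+w+8].mean())
    if n=="scene":print("glue diff",np.abs(A-B)[168:208,210:228].mean())
E
```

```text
red 9 12 [289.1111 216.1111] [279.4167 218.0833] d along,z: -0.06477706243391987 0.03604234104939874 lat 0.0017433248568580063 err 0.0005097472088091381
green 26 0
yel 343 50 [298.8455 211.3673] [289.74 220.4 ] d along,z: -0.04791260343957073 0.04452217017003805 lat -0.01959050335220026 err 0.0022591557788849853
red 10 12 [289.2 216. ] [279.4167 218.0833] d along,z: -0.06489935933956852 0.03641392983237465 lat 0.0013942612711062632 err 0.00041999325333715124
green 26 0
yel 342 50 [298.8509 211.3977] [289.74 220.4 ] d along,z: -0.04791158829912512 0.04447298168927784 lat -0.019589755997756204 err 0.0022197431116280342
[[ 81  84  87  88  94 101 109 116 123 128 133 137 142 146 148 149 151 151
  155 156 155 154 146 140]
 [103 107 105 104 101  95  93  88  87  87  86  83  82  85  90  95 103 113
  122 126 129 133 132 134]
 [107 108 110 109 109 110 110 110 109 110 110 107 105 102 106 119 130 127
  110  89  81  80  81  91]
 [107 108 109 109 108 110 111 111 111 110 110 108 110 133 151 158 151 135
  115 106 109 105  91  86]
 [106 109 109 110 112 113 114 113 110 113 110 114 140 168 171 151 122 1
[... 1148 characters left out ...]
 25  23  20  18  14  11  11  77 149 129  53  24  41  49  28   9  18
   23  23  21  23  33 112]
 [ 24  23  23  19  15  14  15   4  74 168 192 123  61  30   4   9  12  14
   15  16  19  21  36 118]
 [ 24  21  21  17  14  14  15  13  26 114 192 206 161  90  20  15  14  13
   14  14  12  14  28 125]
 [ 24  23  20  14  12  14  17  22  17  10  45  45  14  14  21  24  23  23
   19  15  12  14  32 129]
 [ 24  24  23  18  14  13  18  20  19  12  10  14  19  21  21  26  21  19
   16  14  12  14  39 142]
 [ 24  26  18  16  14  13   9  15  53  78  83  72  62  48  33  12  10  10
   10  11  13  16  44 145]]
scene bobbin diff 10.663413413413414
glue diff 7.24537037037037
side bobbin diff 3.2599483204134367
```

```bash
python3 - <<'E'
import cv2,numpy as np
from bench import ctrl
f=lambda n,lo,hi,b:cv2.boundingRect(cv2.inRange(cv2.cvtColor(cv2.imread(n),cv2.COLOR_BGR2HSV),lo,hi)[b[2]:b[3],b[0]:b[1]])
for a in("pics/scene0.png","pics/end_scene.png"): print(f(a,(5,80,60),(20,255,255),(370,405,230,258)),f(a,(0,120,80),(8,255,255),(208,230,165,190)),f(a,(0,0,190),(180,40,255),(208,230,170,206)))
print(ctrl.finish_job())
E
```

```text
(5, 7, 21, 20) (7, 9, 5, 6) (5, 0, 9, 33)
(5, 7, 21, 20) (7, 9, 5, 6) (5, 0, 16, 36)
the job is handed in; nothing more can be done
None
```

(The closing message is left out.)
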